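Close up the spice row and lock the stop

TASK

The three spice jars stand loosely spaced in the rack. Loosen the clamp knob on the rack's sliding stop, slide the stop gently along until the jars stand close together, upright and without gaps between the end wall and the stop, then tighten the knob fully so that the stop is locked there. Do not knock over or shift the other things on the worktop.

Things in the scene. Friction and masses are not known exactly. Their poses are not given: they have to be found in the camera images.
- spice_rack: fixed spice rack on the worktop: wooden base 66 x 330 x 8 mm with a wooden end wall at its -y end (108 mm tall from the worktop, inner face at y = -150 mm) and a steel rod rail along either side (at x = +-29.5 mm, top 27 mm above the worktop). The row of jars runs along the rack's y axis at x = 0. Origin: centre of the base's underside; z up
- wall_face (a point): point at the middle of the inner face of the end wall, 58 mm above the worktop; the row closes up against this wall. Axes as the rack's
- stop_face (a point): point at the middle of the jar-side face of the sliding stop, 58 mm above the worktop (aluminium plate 46 mm wide, its top 107 mm above the worktop). It moves with the stop; axes as the rack's. Behind the plate (+y) lies the stop's block, 46 mm wide, 88 mm long, top 49 mm above the worktop; the clamp knob stands on it, 72 mm behind this face
- knob_grip (a point): point to grip on the clamp knob: on the knob's vertical axis, 90 mm above the worktop. The knob is an upright white bar 12 mm thick, 50 mm long and 30 mm high (from 71 to 101 mm above the worktop) on a thin steel stud (10 mm), so fingers have 20 mm of free room below the bar. The bar's length is this point's y axis, its thickness the x axis; when tight it points along the row. The knob travels with the stop, so the stop can be slid by the knob or by pushing its block
- clamp_knob (a joint): angle of the clamp knob, rad. 0 is fully tight (hard stop, bar along the row); it grows anticlockwise seen from above and ends at 1.4 (fully loose, bar nearly across). Clamping begins below 0.9 and grows to about 30 N of holding friction at 0; from 0.9 up the stop slides freely. Clockwise tightens. The knob stays where it is left; it takes about 0.16 N m to turn, up to 0.3 N m near tight. It starts tight (0 to 0.12)
- stop (a joint): travel of the sliding stop, m. 0 is farthest from the end wall; it grows as the stop slides to the rack's -y, towards the end wall, at most 0.1. The clear length between wall_face and stop_face is 0.215 minus this value; the three jars close together fill about 0.134, so the row is closed at about 0.081. Freed, it slides with about 2 N, pushing the jars adds about 1 N each. It starts between 0.01 and 0.05
- cinnamon: glass spice jar with a screw cap, 45 mm across the cap (its widest part), 106 mm tall, 0.11 kg; one of the three loose jars in the rack's row (their order varies). Origin: centre of its underside; z up
- pepper: glass spice jar with a screw cap, 44 mm across the cap (its widest part), 105 mm tall, 0.11 kg; one of the three loose jars in the rack's row (their order varies). Origin: centre of its underside; z up
- nutmeg: glass spice jar with a screw cap, 45 mm across the cap (its widest part), 105 mm tall, 0.11 kg; one of the three loose jars in the rack's row (their order varies). Origin: centre of its underside; z up
- salt_shaker: bystander: glass salt shaker, 44 mm across, 90 mm tall, behind the rack. Origin: centre of its underside
- shot_glass: bystander: small glass, 46 mm across, 59 mm tall, behind the rack. Origin: centre of its underside
- mug_3: bystander: dotted mug 88 mm wide, 124 mm with its handle, 94 mm tall, left of the rack. Origin: centre of its underside
- jar_1: bystander: storage jar, 89 mm across, 166 mm tall, right of the rack. Origin: centre of its underside
- box_1: bystander: carton 51 x 82 x 139 mm, right of the rack. Origin: centre of its underside
- mug_1: bystander: mug 93 mm wide, 127 mm with its handle, 96 mm tall, far behind the rack. Origin: centre of its underside
Mind the look-alikes: they are no part of the job. Leave any red look-alike of the pepper alone.

How it is judged:
By the outcome, as a careful person would: the job done as asked, in the order asked, and still so for the second after the job is handed in, with the robot touching nothing.
It also fails if it takes over 45 s, if anything falls off the work surface, if the arm or the gripper's body presses on something with over 40 N, if the wrist force passes 120 N, or if a joint passes its speed limit or range.

ROBOT

A 6-joint arm with a two-finger parallel gripper is mounted at the origin on a cart in front of the work surface, level with it; the furniture and walls round the work are solid. World frame = base frame: x ahead of the robot, y to its left, z up, the work surface at z = 0. Lengths are in m, angles in rad, forces in N, time in s.
With the tool pointing down it reaches from about 0.3 to 0.95 m from the base axis. Payload 3.1 kg.
Tool frame: the origin (TCP) lies at the centre of the arm's flange, where the gripper is bolted on; the fingertips stand 173 mm ahead of it and the grasp point (between the pads) lies 155 mm ahead of it (arm.pinch_z is the distance from the TCP to the grasp point, in m); z points along the fingers, y is the line along which they close (so a half turn about z gives the same grasp; the last joint's range is limited). The gripper opens to 85 mm and grips with 20 to 120 N. Pads are 22 mm wide; open, the fingers measure 114 mm over their backs; the gripper's body (76 mm by 85 mm) begins 54 mm behind the grasp point. The pads swing forward as they close: fully open they stand 13 mm farther back than shut.
Start: joints at [1.054, 0.308, 1.634, -0, 1.2, -0.07], TCP at [0.27, 0.564, 0.405] pointing down, gripper open.
Joint ranges: [-3.06, 3.06], [-0.79, 1.96], [0.05, 2.63], [-1.19, 4.34], [0.05, 2.64], [-2.94, 2.94]. Speed limits (rad/s): [2.79, 2.79, 3.14, 3.14, 3.14, 3.14].

INTERFACE

Orientations are given as a unit quaternion [w, x, y, z].
In Python, from bench import sensors, vision, arm gives the robot as it stands.
- The arm moves only by the tool send_rows, never from a script. Its argument "steps" is a list of rows, each a list of 5 numbers: the opening, from 0 (shut) to 1 (fully open), then the shift along the tool's x, y, z normalised to -1 to 1, where 1 is 0.5 m, then the turn about the tool's z normalised to -1 to 1, where 1 is 180 degrees. A call has 1 to 5 rows; each row is the pose to reach, as a shift and turn from the pose commanded when the call began, along the tool's axes at that moment, turning the shorter way round; what a row does not reach only later rows make up. A row lasts 1/8 s, in which the tool goes at most 62.5 mm and 10.7 degrees, less where a joint would pass 70% of its speed; a pose out of reach is approached as far as the arm can. A call with a number of a shift or a turn outside -1 to 1 is refused whole. A call with a gripper value outside its range is refused whole. The fingers move at their own pace and stop on an object; "newtons" is the grip in N (left out, the last holds). Time passes only in rows, so rows that repeat a pose let the fingers close. It gives the time, the measured TCP pose, the force, the opening and the grip force at its end, in the units of the state.
- sensors.sense(): the state, without advancing time (a new reading comes with each control period).
- vision.grab_frame(name): name is "scene" or "top"; returns a dict with "frame" (384x512x3 uint8, red, green, blue), "range_z" (384x512 float32, m along the optical axis (not along the pixel's ray), 0 where there is no reading), "fx", "fy", "cx", "cy" (pixels), "R" (3x3) and "t" (3): a world point X has camera coordinates R X + t. Camera axes: x right, y down, z forward; pixel columns grow to the right and rows downward; lengths in m; the calibration is good to about 2 mm. A picture is of the moment at which its call begins.
- arm.close_job(): hands the job in; it is judged then, once.
The state is a dict: "clock": time; "qpos": joint angles; "qvel": joint speeds; "joint_efforts": joint torques, N m; "eef_pos": TCP position; "orientation": TCP orientation; "contact_force": force on the tool from outside, world axes, zero at the start; "moment": the same for the moment, N m; "grip_width": opening from 0.0 (shut) to 1.0 (fully open); "grip_force": force on a finger pad.
Only numpy, scipy, OpenCV 4.12 (cv2) and the standard library are available. Lean on these libraries where they do the work, as an engineer would, in place of code of your own. Each camera call takes 0.05 s, during which the arm holds its last target. There are 200 camera calls.

## Working session

There is one attempt and no reset: what is moved stays moved. The work goes in short steps, Python scripts to look and compute and a tool call to move; the robot and the scene stay as the last step left them, time stands still between calls to the robot, and variables do not carry over. Pictures are saved under pics/ and viewed, at most 10 in all, crops included, and the job is handed in when it is done.

Besides the shell and the picture viewer there is one more tool, called after ">>>" by a JSON object that holds its "method" and its "body". send_rows: Moves the arm, as the interface text tells. Its arguments: {"type":"object","properties":{"steps":{"type":"array"},"newtons":{"type":"number"}},"required":["steps"]}

```bash
mkdir -p pics; python3 - <<'E'
from bench import sensors, vision, arm
import cv2, numpy as np
for n in ("scene","top"):
    f=vision.grab_frame(n); np.savez(f"{n}0.npz",**f)
    cv2.imwrite(f"pics/{n}0.png",cv2.resize(f["frame"][:,:,::-1],(768,576)))
s=sensors.sense(); print(s)
E
```

```text
{'clock': 0.1, 'qpos': array([ 1.05432029e+00,  3.08910188e-01,  1.63506267e+00,  1.04841320e-06,
        1.19967470e+00, -6.97097416e-02]), 'qvel': array([-0.00105241, -0.00270598, -0.0019108 , -0.00154486, -0.00128942,
       -0.00139776]), 'joint_efforts': array([-7.01113513e-04, -4.16405368e+01, -2.77646184e+01, -2.41616408e-04,
        3.96554780e-03,  2.49509917e-06]), 'eef_pos': array([0.26987289, 0.56330792, 0.40356473]), 'orientation': array([-2.97313645e-04,  2.21530043e-01,  9.75153006e-01, -9.83495981e-04]), 'contact_force': array([ 0.52791618,  0.07013306, -0.32895365]), 'moment': array([ 0.01777115, -0.0402582 , -0.00910959]), 'grip_force': 0.0, 'grip_width': 1.002234286271388}
```

View pics/scene0.png

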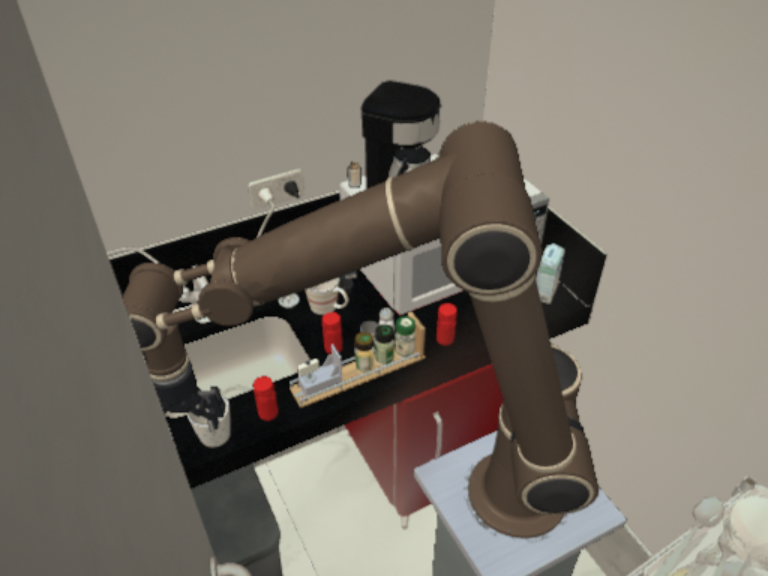

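View pics/top0.png

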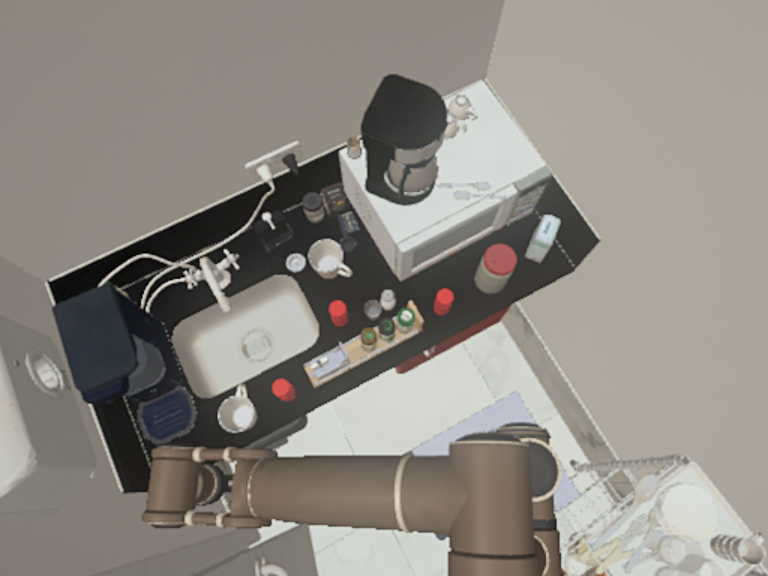

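The top view shows the rack from about (305,375) to (420,318), with the end wall on the right, the knob near (322,362) and the jars at (369,338), (387,328) and (406,317). Next I'll build a point cloud from the depth data.

```bash
cat > h.py <<'E'
import numpy as np, cv2
def cloud(f):
    z=f["range_z"]; v,u=np.mgrid[:z.shape[0],:z.shape[1]]
    P=np.dstack([(u-f["cx"])/f["fx"]*z,(v-f["cy"])/f["fy"]*z,z])
    W=(P-f["t"])@f["R"]; W[z==0]=np.nan
    return W
E
python3 - <<'E'
from h import *
for n,(u0,u1,v0,v1) in dict(top=(195,290,200,265),scene=(185,290,200,275)).items():
    f=np.load(f"{n}0.npz"); W=cloud(f)
    print(n,f["fx"],"cam",-f["R"].T@f["t"])
    cv2.imwrite(f"pics/{n}c.png",cv2.resize(f["frame"][v0:v1,u0:u1,::-1],None,fx=8,fy=8,interpolation=cv2.INTER_NEAREST))
    c=W[v0:v1,u0:u1].reshape(-1,3); c=c[~np.isnan(c[:,0])]; rgb=f["frame"][v0:v1,u0:u1].reshape(-1,3)[:len(c)]
    for lo,hi in ((-.01,.005),(.04,.055),(.06,.075),(.08,.112)):
        m=(c[:,2]>lo)&(c[:,2]<hi); print(lo,hi,m.sum())
for n in("top","scene"):
    f=np.load(f"{n}0.npz"); W=cloud(f)
    for v in range(170,200+1,0+5) if 0 else []: pass
f=np.load("top0.npz");W=cloud(f)
for u,v in ((215,241),(209,244),(222,236),(246,225),(258,219),(271,211),(280,213),(205,255),(285,217)): print(u,v,W[v,u].round(3))
E
```

```text
top 385.4554698929808 cam [0.10980771 0.25691592 1.54636717]
-0.01 0.005 2186
0.04 0.055 272
0.06 0.075 97
0.08 0.112 376
scene 454.25171595032725 cam [-0.55198028  0.5915766   1.24107032]
-0.01 0.005 2958
0.04 0.055 533
0.06 0.075 260
0.08 0.112 673
215 241 [0.438 0.261 0.098]
209 244 [0.439 0.286 0.099]
222 236 [0.454 0.228 0.049]
246 225 [0.434 0.13  0.114]
258 219 [0.433 0.078 0.115]
271 211 [0.438 0.019 0.111]
280 213 [ 0.415 -0.009  0.109]
205 255 [0.428 0.321 0.003]
285 217 [ 0.413 -0.038  0.002]
```

View pics/topc.png

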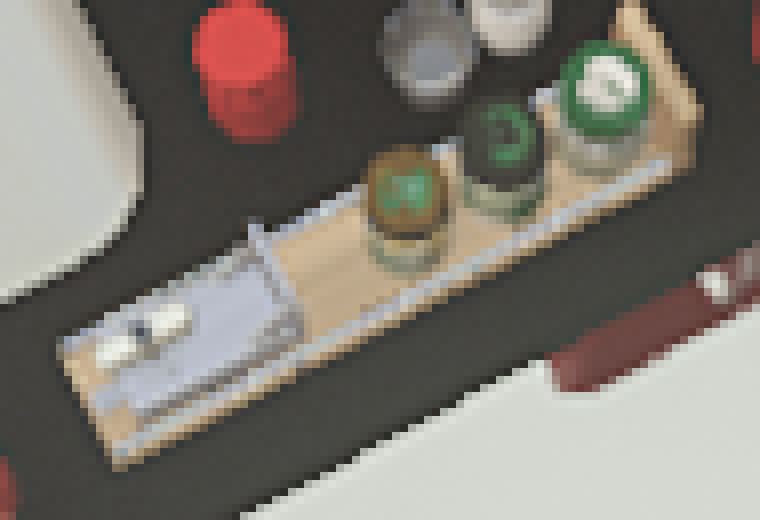

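The crop (8× from pixel 195,200) shows the white knob bar along the row, from crop (97,352) to (190,318). The plate's top edge runs from (255,230) to (298,325), the caps sit at (405,185), (505,135) and (605,88), and the wall is at right. Next step is a fit.

```bash
python3 - <<'E'
from h import *
for n in("top","scene"):
    f=np.load(f"{n}0.npz"); W=cloud(f); I=f["frame"].astype(int)
    box=(W[...,0]>.36)&(W[...,0]<.51)&(W[...,1]>-.06)&(W[...,1]<.36)
    z=W[...,2]; r,g,b=I[...,0],I[...,1],I[...,2]
    k=box&(z>.085)&(z<.108)&(W[...,1]>.2)&(r>180)&(r-b<60)
    P=W[k]; c=P.mean(0); print(n,"knob",k.sum(),c.round(4), P.min(0).round(3),P.max(0).round(3),"rect",cv2.minAreaRect(P[:,:2].astype(np.float32)*1000))
    # wood base/all low: 
    w=box&(z>.003)&(z<.04)&(r-b>30); 
    print(" wood",w.sum(),cv2.minAreaRect(W[w][:,:2].astype(np.float32)*1000), "z",np.median(z[w]))
    p=box&(z>.06)&(z<.112)&(W[...,1]>.17)&(W[...,1]<.25)&~k; print(" plate",p.sum(),W[p].mean(0).round(3),W[p].min(0).round(3),W[p].max(0).round(3))
    e=box&(z>.095)&(z<.115)&(W[...,1]<.0); print(" wall",e.sum(),W[e].mean(0).round(3),cv2.minAreaRect(W[e][:,:2].astype(np.float32)*1000))
    for y0,y1 in((.105,.155),(.052,.104),(-.005,.045)):
        m=box&(z>.1)&(z<.122)&(W[...,1]>y0)&(W[...,1]<y1); print(" cap",m.sum(),((W[m].min(0)+W[m].max(0))/2).round(3), W[m].min(0).round(3),W[m].max(0).round(3))
    t=box&(z<.003); print(" table z",np.median(z[t]))
E
```

```text
top knob 40 [0.4427 0.2681 0.1008] [0.436 0.202 0.088] [0.453 0.296 0.108] rect ((444.83251953125, 248.66111755371094), (12.696206092834473, 94.48934936523438), 3.1064884662628174)
 wood 375 ((438.5958251953125, 160.90272521972656), (81.90435791015625, 398.2994384765625), 3.7845101356506348) z 0.009166866910750355
 plate 40 [0.441 0.207 0.085] [0.42  0.195 0.06 ] [0.464 0.249 0.112]
 wall 58 [ 0.441 -0.008  0.107] ((443.1119689941406, -8.1614990234375), (12.877120971679688, 64.8349838256836), 89.15624237060547)
 cap 108 [0.442 0.13  0.111] [0.42  0.108 0.102] [0.465 0.151 0.121]
 cap 112 [0.443 0.077 0.111] [0.421 0.055 0.101] [0.464 0.099 0.121]
 cap 122 [0.443 0.019 0.111] [ 0.414 -0.005  0.101] [0.472 0.044 0.121]
 table z -0.06520738621687186
scene knob 32 [0.4387 0.2712 0.1   ] [0.432 0.248 0.095] [0.447 0.292 0.105] rect ((438.71820068359375, 269.7972412109375), (44.276554107666016, 14.398490905761719), 86.22634887695312)
 wood 589 ((437.7982177734375, 159.59213256835938), (399.1677551269531, 72.89154052734375), 88.12928771972656) z 0.009157361130039586
 plate 104 [0.439 0.207 0.082] [0.418 0.196 0.06 ] [0.466 0.249 0.11 ]
 wall 60 [ 0.433 -0.009  0.107] ((439.08172607421875, -9.321053504943848), (62.48008346557617, 17.067110061645508), 5.779000759124756)
 cap 123 [0.441 0.129 0.11 ] [0.417 0.109 0.1  ] [0.465 0.149 0.12 ]
 cap 118 [0.443 0.075 0.11 ] [0.418 0.053 0.101] [0.468 0.097 0.119]
 cap 131 [0.44  0.018 0.111] [ 0.413 -0.005  0.1  ] [0.466 0.041 0.122]
 table z -0.33693971770886955
```

>>> {"method": "send_rows", "body": {"steps": [[0.6,-0.1,-0.07,0,0.05],[0.6,-0.2,-0.14,0,0.1],[0.6,-0.3,-0.2,0,0.15],[0.6,-0.4,-0.27,0,0.2],[0.6,-0.46,-0.31,0,0.25]]}}

```text
clock: 0.72
eef_pos: [0.4113, 0.322, 0.4042]
orientation: [0.0, 0.581, 0.814, -0.001]
contact_force: [1.0, 0.2, 0.3]
grip_width: 0.602
grip_force: 0.0
```

```bash
cat >> h.py <<'E'
from scipy.spatial.transform import Rotation as Ro
def to(s,x,y,z,ang):
    q=s["orientation"]; R=Ro.from_quat([q[1],q[2],q[3],q[0]]).as_matrix()
    a=np.degrees(np.arctan2(R[1,1],R[0,1])); d=R.T@(np.array([x,y,z])-s["eef_pos"])
    t=-((ang-a+90)%180-90)
    print("t",s["clock"],"p",s["eef_pos"].round(4),"tooly deg",a.round(2),"tilt",R[:,2].round(3),"shift",(d/.5).round(4),"turn",round(t/180,4),"grip",round(s["grip_width"],3),round(s["grip_force"],1),"F",s["contact_force"].round(1),"M",s["moment"].round(2),"q6",s["qpos"][5].round(2))
E
python3 -c "
from h import *
from bench import sensors
to(sensors.sense(),.440,.271,.29,3)"
```

```text
t 0.725 p [0.4113 0.322  0.4042] tooly deg 19.0 tilt [-0.001 -0.001 -1.   ] shift [-0.115   0.0213  0.2285] turn 0.0889 grip 0.602 0.0 F [1.  0.2 0.3] M [ 0.02  0.02 -0.01] q6 0.25
```

>>> {"method": "send_rows", "body": {"steps": [[0.6,-0.06,0.01,0.06,0.05],[0.6,-0.115,0.021,0.12,0.089],[0.6,-0.115,0.021,0.18,0.089],[0.6,-0.115,0.021,0.22,0.089],[0.6,-0.115,0.021,0.22,0.089]]}}

```text
clock: 1.35
eef_pos: [0.4384, 0.273, 0.2925]
orientation: [-0.001, 0.686, 0.728, -0.003]
contact_force: [0.3, -0.1, 0.2]
grip_width: 0.598
grip_force: 0.0
```

```bash
python3 - <<'E'
from h import *
from bench import sensors, vision
to(sensors.sense(),.440,.271,.245,3)
a=[]
for n in ("scene","top"):
    f=vision.grab_frame(n); np.savez(f"{n}1.npz",**f)
    a.append(cv2.resize(f["frame"][190:275,180:290,::-1],(400,309),interpolation=cv2.INTER_CUBIC))
cv2.imwrite("pics/m1.png",np.hstack(a))
E
```

```text
t 1.35 p [0.4384 0.273  0.2925] tooly deg 3.36 tilt [-0.005 -0.002 -1.   ] shift [-0.0039  0.0033  0.0949] turn 0.002 grip 0.598 0.0 F [ 0.3 -0.1  0.2] M [ 0.01 -0.01 -0.02] q6 0.41
```

View pics/m1.png

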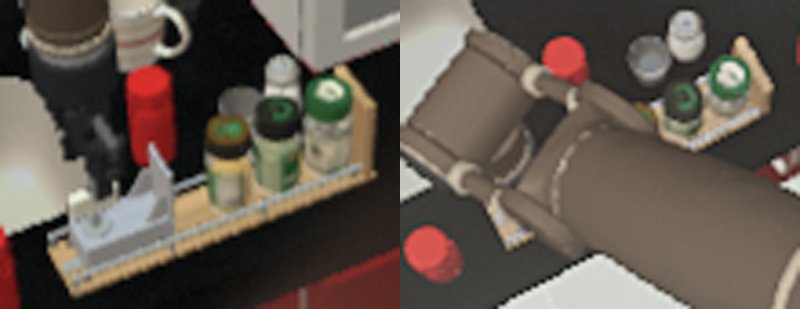

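The left half shows the gripper above the knob, with the knob bar at (75–115,205) and the fingers at about (105,160). The jars are untouched, so I'll descend and grip.

>>> {"method": "send_rows", "body": {"steps": [[0.6,-0.004,0.003,0.03,0],[0.6,-0.004,0.003,0.06,0],[0.6,-0.004,0.003,0.09,0],[0.6,-0.004,0.003,0.095,0],[0.6,-0.004,0.003,0.095,0]], "newtons": 40}}

```text
clock: 2.08
eef_pos: [0.4411, 0.2718, 0.2467]
orientation: [-0.0, 0.686, 0.728, -0.0]
contact_force: [-0.2, 0.0, 0.6]
grip_width: 0.597
grip_force: 0.0
```

>>> {"method": "send_rows", "body": {"steps": [[0.4,0,0,0,0],[0.3,0,0,0,0],[0.2,0,0,0,0],[0.1,0,0,0,0],[0.0,0,0,0,0]], "newtons": 40}}

```text
clock: 2.7
eef_pos: [0.4414, 0.2719, 0.2476]
orientation: [0.0, 0.686, 0.728, 0.0]
contact_force: [1.1, -0.5, 3.5]
grip_width: 0.131
grip_force: 40.6
```

```bash
python3 -c "
from h import *
from bench import sensors
to(sensors.sense(),.440,.271,.245,3)"
```

```text
t 2.7 p [0.4414 0.2719 0.2476] tooly deg 3.38 tilt [ 0.001  0.    -1.   ] shift [-0.0017 -0.0029  0.0052] turn 0.0021 grip 0.131 40.6 F [ 1.1 -0.5  3.5] M [-0.02  0.07 -0.02] q6 0.41
```

>>> {"method": "send_rows", "body": {"steps": [[0,0,0,0,-0.035],[0,0,0,0,-0.07],[0,0,0,0,-0.105],[0,0,0,0,-0.14],[0,0,0,0,-0.175]], "newtons": 50}}

```text
clock: 3.32
eef_pos: [0.4406, 0.2717, 0.2474]
orientation: [-0.001, 0.461, 0.887, -0.001]
contact_force: [-3.4, 0.3, 4.9]
grip_width: 0.128
grip_force: 51.3
```

>>> {"method": "send_rows", "body": {"steps": [[0,0,0,0,-0.035],[0,0,0,0,-0.07],[0,0,0,0,-0.105],[0,0,0,0,-0.14],[0,0,0,0,-0.18]]}}

```text
clock: 3.95
eef_pos: [0.4401, 0.2715, 0.2473]
orientation: [-0.002, 0.196, 0.981, -0.001]
contact_force: [-5.0, -1.3, 5.9]
grip_width: 0.131
grip_force: 51.6
```

```bash
python3 - <<'E'
from h import *
from bench import sensors, vision
to(sensors.sense(),.441,.205,.247,70)
f=vision.grab_frame("scene")
cv2.imwrite("pics/m2.png",cv2.resize(f["frame"][190:275,180:290,::-1],(660,510),interpolation=cv2.INTER_CUBIC))
E
```

```text
t 3.95 p [0.4401 0.2715 0.2473] tooly deg 67.45 tilt [-0.004 -0.001 -1.   ] shift [-0.0527 -0.1222  0.0008] turn -0.0142 grip 0.131 51.6 F [-5.  -1.3  5.9] M [-0.2   0.67 -0.15] q6 -0.71
```

View pics/m2.png

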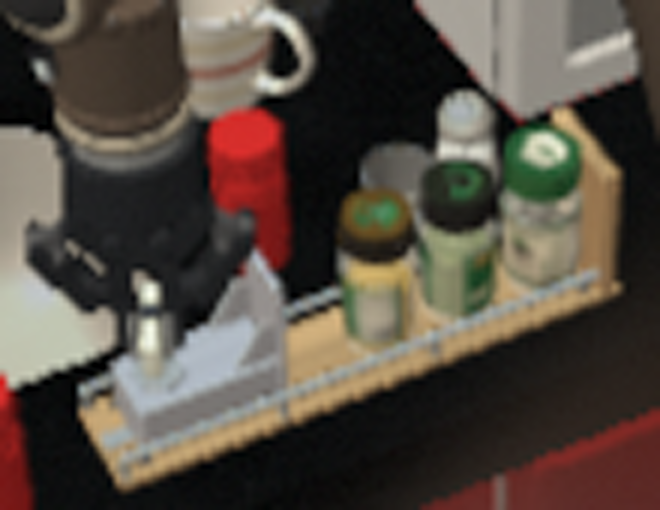

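The knob now stands across at about 67° (crop (150,320)), and the jars are upright. I'll slide about 40 mm, stopping short of first contact.

>>> {"method": "send_rows", "body": {"steps": [[0,-0.004,-0.009,0,0],[0,-0.01,-0.024,0,0],[0,-0.018,-0.042,0,0],[0,-0.026,-0.06,0,0],[0,-0.032,-0.074,0,0]]}}

```text
clock: 4.62
eef_pos: [0.4402, 0.2315, 0.2473]
orientation: [-0.002, 0.197, 0.98, -0.001]
contact_force: [-4.9, 1.5, 7.9]
grip_width: 0.13
grip_force: 51.5
```

```bash
python3 - <<'E'
from h import *
from bench import sensors, vision
to(sensors.sense(),.441,.205,.247,67.5)
f=vision.grab_frame("scene"); W=cloud(f);z=W[...,2]
cv2.imwrite("pics/m3.png",cv2.resize(f["frame"][190:275,180:290,::-1],(660,510),interpolation=cv2.INTER_CUBIC))
E
```

```text
t 4.625 p [0.4402 0.2315 0.2473] tooly deg 67.28 tilt [-0.005 -0.    -1.   ] shift [-0.022  -0.0482  0.0006] turn -0.0012 grip 0.13 51.5 F [-4.9  1.5  7.9] M [0.23 0.84 0.14] q6 -0.78
```

View pics/m3.png

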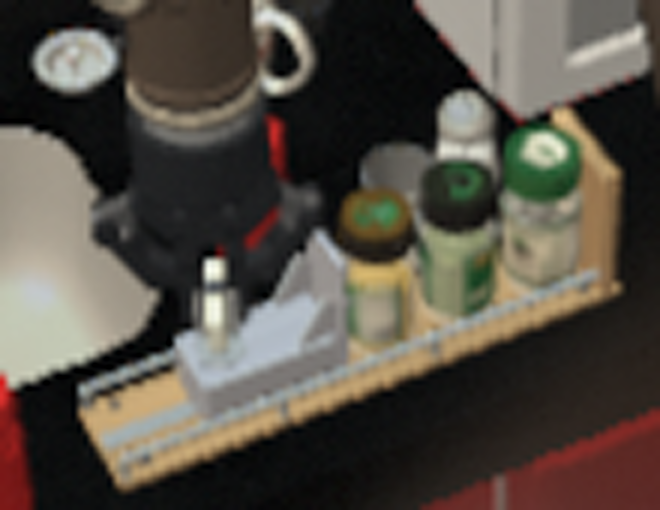

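The stop moved with the knob, the plate is at (330,300) just short of the brown-capped jar, and all jars are upright. I'll keep sliding slowly and check the red look-alike's clearance.

>>> {"method": "send_rows", "body": {"steps": [[0,-0.002,-0.005,0,0],[0,-0.004,-0.009,0,0],[0,-0.006,-0.013,0,0],[0,-0.008,-0.017,0,0],[0,-0.009,-0.021,0,0]]}}

```text
clock: 5.3
eef_pos: [0.4402, 0.2204, 0.2473]
orientation: [-0.002, 0.197, 0.98, -0.0]
contact_force: [-5.5, 2.3, 7.1]
grip_width: 0.128
grip_force: 51.5
```

```bash
python3 - <<'E'
from h import *
from bench import sensors, vision
to(sensors.sense(),.4405,.205,.247,67.5)
f=np.load("top0.npz");W=cloud(f);I=f["frame"].astype(int)
m=(I[...,0]>150)&(I[...,1]<90)&(W[...,2]>.08)&(W[...,2]<.13)&(W[...,1]>.1)
n,l,s,c=cv2.connectedComponentsWithStats(m.astype(np.uint8))
for i in range(1,n):
    if s[i,4]>20: print("red",W[l==i].min(0).round(3),W[l==i].max(0).round(3))
def caps(f):
    W=cloud(f);z=W[...,2]; I=f["frame"].astype(int)
    m=(W[...,0]>.41)&(W[...,0]<.475)&(W[...,1]>-.02)&(W[...,1]<.16)&(z>.06)&(z<.125)
    h=np.histogram(W[m][:,1],bins=np.arange(-.02,.165,.005)); print(h[0])
f=vision.grab_frame("scene"); np.savez("s4.npz",**f)
cv2.imwrite("pics/m4.png",cv2.resize(f["frame"][190:275,180:290,::-1],(660,510),interpolation=cv2.INTER_CUBIC))
E
```

```text
t 5.3 p [0.4402 0.2204 0.2473] tooly deg 67.27 tilt [-0.005  0.    -1.   ] shift [-0.0124 -0.0282  0.0006] turn -0.0013 grip 0.128 51.5 F [-5.5  2.3  7.1] M [0.32 0.77 0.15] q6 -0.8
red [0.526 0.145 0.089] [0.568 0.188 0.114]
red [0.41  0.36  0.084] [0.45  0.402 0.114]
```

View pics/m4.png

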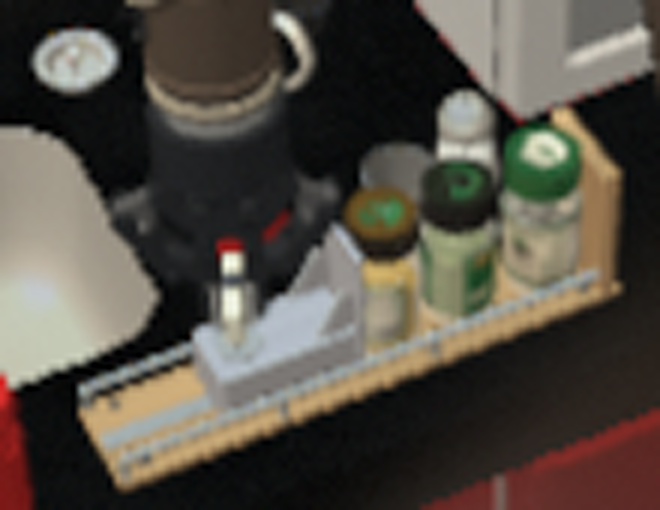

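The brown jar is being pushed and stays upright (cap at (380,220)). The red look-alike is at least 86 mm off in x, so it's clear. I'll continue slowly and watch Fy.

>>> {"method": "send_rows", "body": {"steps": [[0,-0.0016,-0.0037,0,0],[0,-0.0032,-0.0074,0,0],[0,-0.0048,-0.011,0,0],[0,-0.0064,-0.0148,0,0],[0,-0.008,-0.0185,0,0]]}}

```text
clock: 5.98
eef_pos: [0.4403, 0.2105, 0.2473]
orientation: [-0.003, 0.197, 0.98, -0.0]
contact_force: [-5.8, 2.6, 6.4]
grip_width: 0.136
grip_force: 51.6
```

>>> {"method": "send_rows", "body": {"steps": [[0,-0.0008,-0.0018,0,0],[0,-0.0016,-0.0037,0,0],[0,-0.0016,-0.0037,0,0]]}}

```text
clock: 6.35
eef_pos: [0.4403, 0.2084, 0.2473]
orientation: [-0.003, 0.197, 0.98, -0.0]
contact_force: [-6.9, 2.3, 6.6]
grip_width: 0.133
grip_force: 51.6
```

```bash
python3 - <<'E'
from h import *
from bench import sensors, vision
to(sensors.sense(),.4405,.205,.247,67.5)
f=vision.grab_frame("scene"); np.savez("s5.npz",**f)
cv2.imwrite("pics/m5.png",cv2.resize(f["frame"][195:260,215:290,::-1],(690,598),interpolation=cv2.INTER_CUBIC))
E
```

```text
t 6.35 p [0.4403 0.2084 0.2473] tooly deg 67.27 tilt [-0.005  0.    -1.   ] shift [-0.0031 -0.0062  0.0006] turn -0.0013 grip 0.133 51.6 F [-6.9  2.3  6.6] M [0.4  0.89 0.15] q6 -0.82
```

View pics/m5.png

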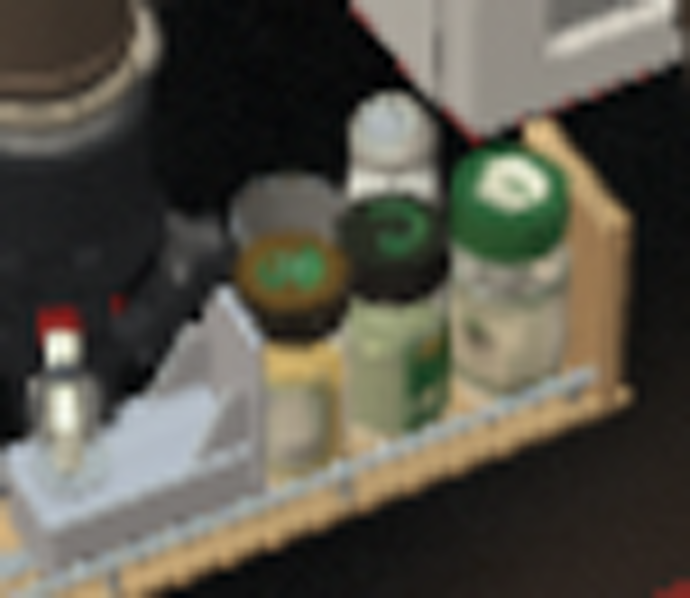

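All jars are upright. The brown and dark caps touch at (345,275), but a gap of a few mm remains at (450,250) before the green cap. I'll keep going in 1 mm rows.

>>> {"method": "send_rows", "body": {"steps": [[0,-0.0008,-0.0018,0,0],[0,-0.0016,-0.0037,0,0],[0,-0.0024,-0.0055,0,0],[0,-0.0024,-0.0055,0,0]]}}

```text
clock: 6.9
eef_pos: [0.4403, 0.2054, 0.2473]
orientation: [-0.003, 0.197, 0.98, -0.0]
contact_force: [-6.2, 2.0, 6.8]
grip_width: 0.128
grip_force: 51.6
```

>>> {"method": "send_rows", "body": {"steps": [[0,-0.0008,-0.0018,0,0],[0,-0.0016,-0.0037,0,0],[0,-0.0024,-0.0055,0,0],[0,-0.0024,-0.0055,0,0]]}}

```text
clock: 7.4
eef_pos: [0.4403, 0.2028, 0.2473]
orientation: [-0.003, 0.197, 0.98, 0.0]
contact_force: [-6.7, 3.5, 6.9]
grip_width: 0.128
grip_force: 51.6
```

>>> {"method": "send_rows", "body": {"steps": [[0,-0.0008,-0.0018,0,0],[0,-0.0016,-0.0037,0,0],[0,-0.0016,-0.0037,0,0]]}}

```text
clock: 7.78
eef_pos: [0.4402, 0.2019, 0.2473]
orientation: [-0.003, 0.198, 0.98, 0.002]
contact_force: [-7.5, 10.2, 5.0]
grip_width: 0.128
grip_force: 51.4
```

```bash
python3 - <<'E'
from h import *
from bench import sensors, vision
to(sensors.sense(),.4405,.200,.247,67.5)
f=vision.grab_frame("scene"); np.savez("s6.npz",**f)
cv2.imwrite("pics/m6.png",cv2.resize(f["frame"][195:260,215:290,::-1],(690,598),interpolation=cv2.INTER_CUBIC))
E
```

```text
t 7.775 p [0.4402 0.2019 0.2473] tooly deg 67.15 tilt [-0.005  0.005 -1.   ] shift [-0.0019 -0.0033  0.0006] turn -0.0019 grip 0.128 51.4 F [-7.5 10.2  5. ] M [1.57 1.   0.14] q6 -0.84
```

View pics/m6.png

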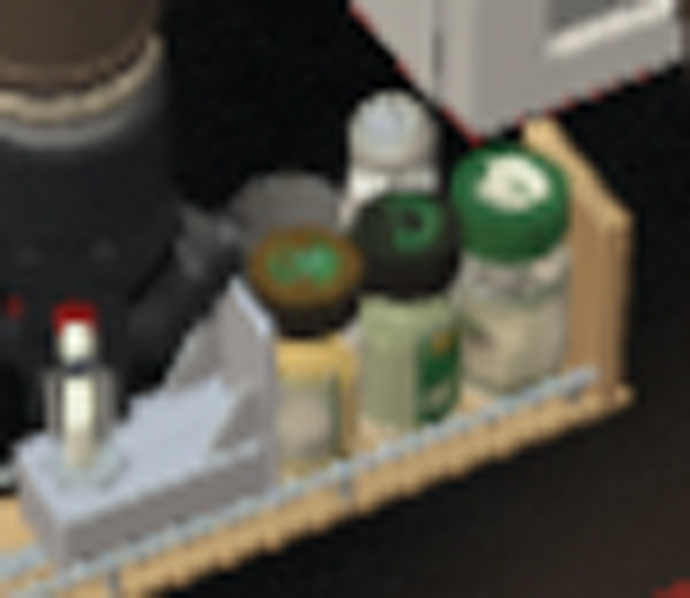

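The row is closed: Fy rose to 10 N, the caps touch at (360,265) and (460,225), the green jar is at the wall, and all are upright. Now I'll tighten clockwise while keeping this light preload.

>>> {"method": "send_rows", "body": {"steps": [[0,0,0,0,0.035],[0,0,0,0,0.07],[0,0,0,0,0.105],[0,0,0,0,0.14],[0,0,0,0,0.175]]}}

```text
clock: 8.45
eef_pos: [0.4408, 0.2026, 0.2475]
orientation: [-0.003, 0.458, 0.889, 0.002]
contact_force: [-5.5, 13.1, 3.2]
grip_width: 0.133
grip_force: 50.9
```

>>> {"method": "send_rows", "body": {"steps": [[0,0,0,0,0.035],[0,0,0,0,0.07],[0,0,0,0,0.105],[0,0,0,0,0.14],[0,0,0,0,0.17]]}}

```text
clock: 9.07
eef_pos: [0.4416, 0.2029, 0.2477]
orientation: [-0.003, 0.676, 0.737, 0.003]
contact_force: [-2.6, 13.5, 1.1]
grip_width: 0.131
grip_force: 50.6
```

```bash
python3 -c "
from h import *
from bench import sensors
to(sensors.sense(),.4405,.201,.247,0)"
```

```text
t 9.075 p [0.4416 0.2029 0.2477] tooly deg 4.89 tilt [ 0.     0.007 -1.   ] shift [-0.0035 -0.0024  0.0013] turn 0.0272 grip 0.131 50.6 F [-2.6 13.5  1.1] M [2.09 0.46 0.26] q6 0.25
```

>>> {"method": "send_rows", "body": {"steps": [[0,0,0,0,0.012],[0,0,0,0,0.024],[0,0,0,0,0.036],[0,0,0,0,0.036]], "newtons": 70}}

```text
clock: 9.57
eef_pos: [0.4417, 0.2029, 0.2477]
orientation: [-0.002, 0.715, 0.699, 0.003]
contact_force: [-3.0, 15.0, 0.6]
grip_width: 0.124
grip_force: 72.7
```

```bash
python3 -c "
from h import *
from bench import sensors
to(sensors.sense(),.4405,.201,.247,0)"
```

```text
t 9.575 p [0.4417 0.2029 0.2477] tooly deg -1.25 tilt [ 0.001  0.007 -1.   ] shift [-0.0039 -0.0023  0.0014] turn -0.007 grip 0.124 72.7 F [-3.  15.   0.6] M [2.26 0.56 0.82] q6 0.36
```

>>> {"method": "send_rows", "body": {"steps": [[0,0,0,0,0.012],[0,0,0,0,0.024],[0,0,0,0,0.024]]}}

```text
clock: 9.95
eef_pos: [0.4416, 0.2032, 0.2478]
orientation: [-0.002, 0.738, 0.675, 0.002]
contact_force: [-3.8, 15.8, 0.7]
grip_width: 0.126
grip_force: 96.6
```

```bash
python3 -c "
from h import *
from bench import sensors
to(sensors.sense(),.4405,.201,.247,0)"
```

```text
t 9.95 p [0.4416 0.2032 0.2478] tooly deg -5.17 tilt [ 0.002  0.005 -1.   ] shift [-0.0045 -0.0019  0.0016] turn -0.0287 grip 0.126 96.6 F [-3.8 15.8  0.7] M [2.42 0.59 2.22] q6 0.43
```

Mz rose to 2.2 N m, so the knob is at its hard stop. I'll ease off the twist and preload a little, release and lift.

>>> {"method": "send_rows", "body": {"steps": [[0,0,0,0,-0.01],[0,0,0,0,-0.02],[0.15,0,0,0,-0.02],[0.4,0,0,0,-0.02],[0.5,0,0,0,-0.02]], "newtons": 40}}

```text
clock: 10.58
eef_pos: [0.4419, 0.1996, 0.247]
orientation: [-0.0, 0.72, 0.694, -0.0]
contact_force: [-1.5, 0.9, -0.5]
grip_width: 0.5
grip_force: 0.0
```

>>> {"method": "send_rows", "body": {"steps": [[0.5,0,0,0,0],[0.5,0,0,-0.04,0],[0.5,0,0,-0.1,0],[0.5,0,0,-0.18,0],[0.5,0,0,-0.26,0]]}}

```text
clock: 11.2
eef_pos: [0.4418, 0.1996, 0.3781]
orientation: [-0.0, 0.72, 0.694, -0.0]
contact_force: [0.9, 0.3, 0.5]
grip_width: 0.497
grip_force: 0.0
```

```bash
python3 -c "
from h import *
from bench import sensors
to(sensors.sense(),.30,.45,.39,0)"
```

```text
t 11.2 p [0.4418 0.1996 0.3781] tooly deg -2.05 tilt [-0.001 -0.    -1.   ] shift [ 0.4903 -0.3014 -0.0237] turn -0.0114 grip 0.497 0.0 F [0.9 0.3 0.5] M [ 0.04 -0.02 -0.02] q6 0.37
```

Move the arm aside and check with both cameras.

>>> {"method": "send_rows", "body": {"steps": [[0.5,0.1,-0.06,-0.02,0],[0.5,0.2,-0.12,-0.02,0],[0.5,0.3,-0.18,-0.02,0],[0.5,0.4,-0.24,-0.02,0],[0.5,0.49,-0.3,-0.02,0]]}}

```text
clock: 11.82
eef_pos: [0.2998, 0.4515, 0.3873]
orientation: [0.0, 0.72, 0.694, 0.0]
contact_force: [0.3, -0.3, -0.2]
grip_width: 0.504
grip_force: 0.0
```

```bash
python3 - <<'E'
from h import *
from bench import vision
a=[]
for n in("scene","top"):
    f=vision.grab_frame(n); W=cloud(f); I=f["frame"].astype(int); z=W[...,2]
    k=(W[...,0]>.41)&(W[...,0]<.47)&(z>.085)&(z<.108)&(W[...,1]>.165)&(W[...,1]<.25)&(I[...,0]>180)&(I[...,0]-I[...,2]<60)
    if k.sum()>5: print(n,"knob",k.sum(),cv2.minAreaRect(W[k][:,:2].astype(np.float32)*1000))
    a.append(cv2.resize(f["frame"][195:265,200:290,::-1],(400,311),interpolation=cv2.INTER_CUBIC))
cv2.imwrite("pics/m7.png",np.hstack(a))
E
```

```text
scene knob 36 ((440.5580139160156, 203.71815490722656), (11.703961372375488, 46.35780715942383), 1.593003749847412)
top knob 38 ((443.3079528808594, 204.0154571533203), (12.525032997131348, 49.25293731689453), 0.6915623545646667)
```

View pics/m7.png

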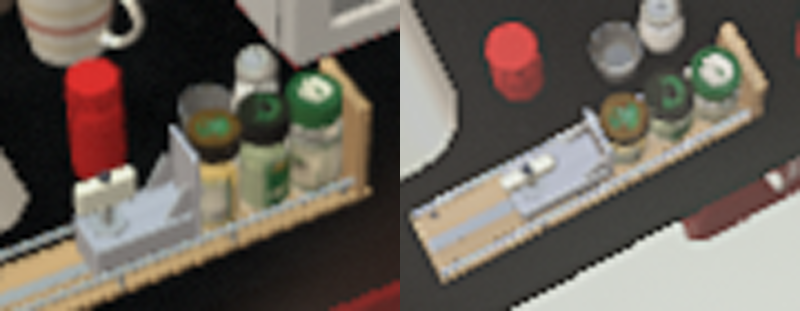

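The jars stand upright and close together between the wall (crop (355,120)) and the plate (185,170). The knob bar lies along the row within about 1°, and the neighbours haven't moved. I'm handing in.

```bash
python3 -c "
from bench import arm
print(arm.close_job())"
```

```text
the job is handed in; nothing more can be done
None
```

The job is handed in: the row is closed up against the end wall with all three jars upright, the stop's knob is tightened to its hard stop, and nothing else on the worktop appears to have moved; it took about 12 s, and no verdict came back.

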